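# Switch on the table's power dock under its push-latch cover

## Task

Press the free edge of the power dock's cover in and let go so that it pops open by itself, press the round power button inside fully down, then push the cover down again and press it in until it latches and stays shut when you let go. Only push with the fingertips: grasp nothing, and leave the things standing around the dock where they are.

Things in the scene. Friction and masses are not known exactly. Their poses are not given: they have to be found in the camera images.
- dock: white plastic power dock fixed on the felt mat, 126 x 200 x 70 mm (x, y, z). Origin: centre of its underside, 2 mm above the table; z up; x points from the cover's free edge to the hinge, away from the robot; y along the hinge. Between two side cheeks (y beyond +-78 mm) is a well about 100 mm (x) by 156 mm (y), floor 28 mm above the origin, shut by the cover
- hinge (a point): middle of the cover's hinge line, on the dock at x +43 mm, y 0, z +67 mm in the dock's frame; its axes are those of the dock
- cover_edge (a point): on the cover's outer face, middle of its free edge. The cover is a plain white plate 100 mm from hinge to free edge, 150 mm wide, 6 mm thick (outer face 3 mm off the hinge line), flush with the dock's top when shut; then the point's z axis is the outward normal and its x axis points to the hinge; it turns with the cover
- cover_press (a point): on the cover's outer face, 80 mm from the hinge and 20 mm from the free edge, in the middle of the width, just where a small grey strip is let in: a good place to press. Axes as cover_edge
- cover (a joint): cover angle, rad: 0 shut and latched (rests within 0.01), 1.6 fully open (just past upright), -0.11 pressed in to its hard stop (9 mm at cover_press). Push-push latch: pressed in past -0.06 (5 mm at cover_press, 2 to 3 N) and let go, it swings fully open by a weak spring (about 1 N at the edge) in a second; pushed all the way down past -0.06 again and let go, it stays at 0. Each further press toggles it. A light bump may be felt just before 0
- power (a joint): press depth of the power button, m: 0 out, 0.006 fully down; springs back when let go; fully down takes about 4 N
- power_top (a point): centre of the top of the round white power button, 26 mm across, in a black collar 42 mm across, in the well under the cover; at x -25 mm, y +42 mm, z +50 mm in the dock's frame; pressed straight down. Two black socket faces and the latch, a black block, lie beside it at y below +10 mm
- ink_mid (a point): loose black ink bottle, 42 mm across, 115 mm tall, near the dock; point 55 mm up on its axis
- weight_mid (a point): loose dark steel paperweight bar, 170 x 26 x 16 mm, lying near the dock; its centre
- seal_mid (a point): loose upright marble seal stone, 24 x 24 x 62 mm, near the dock; its centre
- washer_mid (a point): loose white ceramic brush-washing bowl, 76 mm across, 48 mm tall, near the dock; point 24 mm up on its axis
Not all that is in view belongs to the job. Of the things that look like the dock, the largest one is meant.

How it is judged:
By the outcome, as a careful person would: the job done as asked, in the order asked, and still so for the second after the job is handed in, with the robot touching nothing.
It also fails if it takes over 56 s, if anything falls off the work surface, if the arm or the gripper's body presses on something with over 40 N, if the wrist force passes 120 N, or if a joint passes its speed limit or range.

## Robot

A 6-joint arm with a two-finger parallel gripper is mounted at the origin on the work surface. World frame = base frame: x ahead of the robot, y to its left, z up, the work surface at z = 0. Lengths are in m, angles in rad, forces in N, time in s.
With the tool pointing down it reaches from about 0.35 to 0.925 m from the base axis. Payload 6.4 kg.
Tool frame: the origin (TCP) lies at the very end of the fingers, on their centre line; the grasp point (between the pads) lies 19 mm behind it; z points along the fingers, y is the line along which they close (so a half turn about z gives the same grasp; the last joint's range is limited). The gripper opens to 94 mm and grips with 3 to 60 N. Pads are 16 mm wide; open, the fingers measure 119 mm over their backs; the gripper's body (75 mm by 177 mm) begins 78 mm behind the grasp point.
Start: joints at [-1.301, 0.245, 1.558, -0, 1.339, -0.174], TCP at [0.279, -0.587, 0.205] pointing down, gripper open.
Joint ranges: [-3.13, 3.13], [-1.02, 2.26], [0.13, 2.54], [-0.95, 4.09], [0.21, 2.88], [-2.74, 2.74]. Speed limits (rad/s): [2.57, 2.57, 3.14, 3.14, 3.14, 3.14].

## Interface

Orientations are given as a rotation vector (axis times angle).
In Python, from station import robot, viewer, nets gives the robot as it stands.
- The arm moves only by the tool play_rows, never from a script. Its argument "targets" is text: rows parted by semicolons, each of 7 numbers parted by spaces: the opening, from 0 (shut) to 1 (fully open), then the shift along the tool's x, y, z in mm, then the turn, a rotation vector about the tool's x, y, z in degrees. A call has exactly 8 rows; each row shifts and turns the commanded pose from where the row before left it, along the tool's axes as they then stand; what a row does not reach is not made up. A row lasts 1/12 s, in which the tool goes at most 41.7 mm and 7.16 degrees, less where a joint would pass 70% of its speed; a pose out of reach is approached as far as the arm can. A call is refused whole if a number of a shift passes 41.7 or a number of a turn 7.16, either way. A call with a gripper value outside its range is refused whole. The fingers move at their own pace and stop on an object; "force" is the grip in N (left out, the last holds). Time passes only in rows, so rows that do not move let the fingers close, or fill a call up. It gives the time, the measured TCP pose, the force, the opening and the grip force at its end, in the units of the state.
- robot.get_obs(): the state, without advancing time (a new reading comes with each control period).
- viewer.get_image(name): name is "scene" or "top"; returns a dict with "color" (384x512x3 uint8, red, green, blue), "depth" (384x512 float32, m along the optical axis (not along the pixel's ray), 0 where there is no reading), "vertical_fov" (degrees; the focal length in pixels is half the picture's height over the tangent of half this angle, whatever the lens; pixels are square), "cx", "cy" (the principal point, pixels), "rvec" (rotation vector, rad) and "tvec" (3), from world to camera coordinates, as OpenCV has them. Camera axes: x right, y down, z forward; pixel columns grow to the right and rows downward; lengths in m; the calibration is good to about 2 mm. A picture is of the moment at which its call begins.
- robot.sign_off(): hands the job in; it is judged then, once.
Trained networks look in the newest picture that a camera, given by its name, has taken for a name from the list of things; names that differ only in an ending like _2 or _b are one class to them, and where a whole thing is asked for, a point or a joint stands for the part that bears it (a point fixed in the world has none). Each returns a list of dicts, best first, with "conf" (0 to 1); they miss things now and then, are a little off and sometimes report something else, mostly with a low value. They report only what shows in the picture. A call takes as long as a camera call. They do not tell look-alikes from the thing itself.
- nets.boxes_of(label, camera): "at" ([column, row] in pixels, amid what is visible of it).
- nets.spot_point(label, camera): "at" ([column, row] in pixels: a listed point, or the origin of a listed thing).
The state is a dict: "t": time; "joint_positions": joint angles; "qd": joint speeds; "effort": joint torques, N m; "tool_pos": TCP position; "tool_rot": TCP orientation; "wrist_force": force on the tool from outside, world axes, zero at the start; "ft_torque": the same for the moment, N m; "grip_width": finger opening in m; "grip_force": force on a finger pad.
Only numpy, scipy, OpenCV 4.12 (cv2) and the standard library are available. Lean on these libraries where they do the work, as an engineer would, in place of code of your own. Each camera call takes 0.05 s, during which the arm holds its last target. There are 200 camera calls.

## Working session

There is one attempt and no reset: what is moved stays moved. The work goes in short steps, Python scripts to look and compute and a tool call to move; the robot and the scene stay as the last step left them, time stands still between calls to the robot, and variables do not carry over. Pictures are saved under pics/ and viewed, at most 10 in all, crops included, and the job is handed in when it is done.

Besides the shell and the picture viewer there is one more tool, called after ">>>" as name(argument=value, ...), one argument or row to a line, values as JSON. play_rows: Moves the arm, as the interface text tells. Its arguments: {"type":"object","properties":{"targets":{"type":"string"},"force":{"type":"number"}},"required":["targets"]}

```bash
mkdir -p pics
cat > h.py <<'E'
import numpy as np, cv2
from station import robot, viewer, nets
def cam(n):
    d=viewer.get_image(n); h=d["color"].shape[0]
    d["f"]=h/2/np.tan(np.radians(d["vertical_fov"])/2)
    d["R"]=cv2.Rodrigues(np.array(d["rvec"],float))[0]; d["t"]=np.array(d["tvec"],float).ravel(); return d
def ray(d,uv):
    v=d["R"].T@np.array([(uv[0]-d["cx"])/d["f"],(uv[1]-d["cy"])/d["f"],1.]); return -d["R"].T@d["t"],v
def atz(d,uv,z):
    o,v=ray(d,uv); return o+v*(z-o[2])/v[2]
def dep(d,uv):
    o,v=ray(d,uv); c,r=int(round(uv[0])),int(round(uv[1])); p=d["depth"][r-1:r+2,c-1:c+2]; return o+v*np.median(p)
def save(d,n): cv2.imwrite("pics/"+n,d["color"][:,:,::-1])
E
python3 - <<'E'
from h import *
np.set_printoptions(precision=3,suppress=True)
for n in("scene","top"):
    d=cam(n); save(d,n+"0.png"); print(n,"campos",-d["R"].T@d["t"],d["f"])
    for l in("dock","hinge","cover_edge","cover_press","ink_mid","weight_mid","seal_mid","washer_mid"):
        for r in nets.spot_point(l,n)[:3]: print(l,round(r["conf"],2),np.array(r["at"]),dep(d,r["at"]))
E
python3 -c "
import cv2,numpy as np
cv2.imwrite('pics/both.png',cv2.resize(np.vstack([cv2.imread('pics/scene0.png'),cv2.imread('pics/top0.png')]),(400,600)))"
```

```text
scene campos [ 0.872 -0.255  0.67 ] 354.26796268818975
dock 0.9 [218.3 235.2] [ 0.583 -0.083  0.072]
dock 0.9 [310.3 274.3] [0.749 0.001 0.047]
dock 0.73 [346.3 169.1] [0.629 0.248 0.048]
hinge 0.9 [318.9 282. ] [0.77  0.002 0.048]
hinge 0.88 [229.4 228.1] [ 0.584 -0.057  0.071]
hinge 0.64 [357.7 166.1] [0.64  0.275 0.048]
cover_edge 0.91 [200.1 196.8] [ 0.443 -0.033  0.002]
cover_edge 0.67 [305.  255.4] [0.716 0.021 0.049]
cover_edge 0.66 [338.3 141.9] [0.537 0.342 0.001]
cover_press 0.75 [341.7 147.5] [0.578 0.292 0.049]
cover_press 0.71 [307.2 257.5] [0.722 0.021 0.049]
cover_press 0.55 [209.6 200.4] [ 0.508 -0.047  0.072]
ink_mid 0.97 [167.5 189.6] [ 0.429 -0.097  0.073]
weight_mid 0.7 [149.9 299.3] [ 0.579 -0.246  0.017]
seal_mid 0.82 [257.  164.6] [0.478 0.11  0.036]
washer_mid 0.67 [303.7 197.2] [0.603 0.142 0.009]
top campos [0.398 0.044 1.106] 417.78751721510775
dock 0.92 [266.8 142.1] [0.728 0.013 0.048]
dock 0.64 [297.3 210.8] [ 0.541 -0.058  0.073]
dock 0.58 [168.8 191.3] [0.602 0.269 0.049]
hinge 0.94 [268.6 125. ] [0.776 0.007 0.047]
hinge 0.69 [295.9 195.2] [ 0.581 -0.056  0.072]
hinge 0.6 [166.6 181.1] [0.629 0.276 0.049]
cover_edge 0.93 [299.4 234.2] [ 0.484 -0.062  0.055]
cover_edge 0.86 [267.6 152. ] [0.704 0.011 0.038]
cover_press 0.78 [266.3 147.2] [0.714 0.015 0.048]
cover_press 0.71 [301.7 224.8] [ 0.506 -0.067  0.074]
cover_press 0.57 [160.2 196.3] [0.589 0.291 0.05 ]
ink_mid 0.6 [313.6 261.8] [ 0.414 -0.087  0.116]
weight_mid 0.98 [362.4 195.4] [ 0.586 -0.236  0.017]
seal_mid 0.46 [228.3 243.3] [0.464 0.116 0.064]
washer_mid 0.81 [222.6 187.7] [0.616 0.134 0.008]
```

View pics/top0.png

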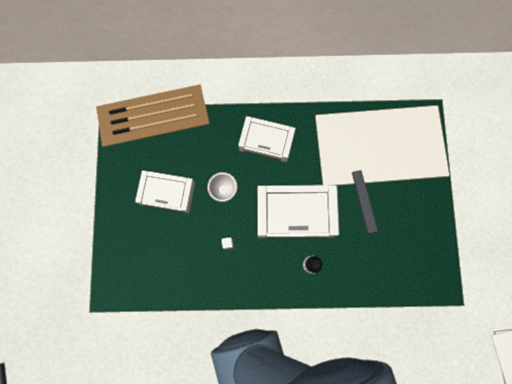

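View pics/scene0.png

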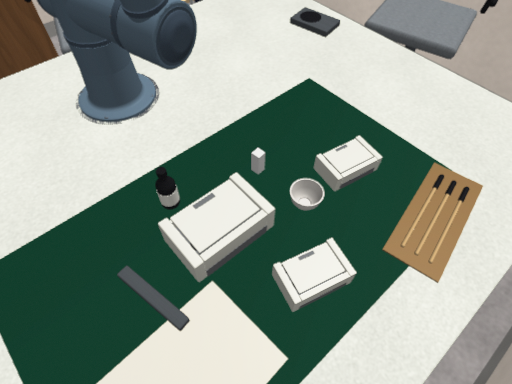

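The top view shows the large dock at columns 257–339, rows 185–237, with its grey strip at about (298,228). The ink bottle is at (313,264), the seal at (227,243), the weight at (364,202) and the bowl at (222,187). Two smaller docks are look-alikes.

Run:
```python
from h import *
np.set_printoptions(precision=4,suppress=True)
for n in("scene","top"):
    d=cam(n); D=d["depth"]; v,u=np.mgrid[:384,:512]
    c=np.stack([(u-d["cx"])/d["f"]*D,(v-d["cy"])/d["f"]*D,D],-1)
    P=(c-d["t"])@d["R"]
    m=(P[...,2]>.062)&(P[...,2]<.082)&(D>0)&(P[...,0]>.42)&(P[...,0]<.66)&(abs(P[...,1]+.06)<.15)
    m=cv2.morphologyEx(m.astype(np.uint8),cv2.MORPH_OPEN,np.ones((3,3)))
    k,lab,st,_=cv2.connectedComponentsWithStats(m); b=1+np.argmax(st[1:,4]); q=P[lab==b]
    print(n,len(q),q.mean(0),np.median(q[:,2])); r=cv2.minAreaRect(q[:,:2].astype(np.float32)); print(r)
    # strip: dark grey px on the top
    g=d["color"].mean(-1); s=(lab==b)&(g<150); sp=P[s]; print("strip",s.sum(),np.median(sp,0))
    X=np.cov(q[:,:2].T); w,V=np.linalg.eigh(X); print(V[:,1],np.degrees(np.arctan2(-V[0,1],V[1,1])))
    # loose things near
for n in ["top"]:
    o=robot.get_obs(); print(o["tool_pos"],o["tool_rot"],cv2.Rodrigues(np.array(o["tool_rot"]))[0],o["wrist_force"],o["grip_width"])
```

```text
scene 5409 [ 0.5525 -0.0641  0.0716] 0.07186454980495163
((0.5457388758659363, -0.05832511931657791), (0.19995902478694916, 0.12718471884727478), 89.50630187988281)
strip 483 [ 0.5878 -0.0689  0.0686]
[0.0055 1.    ] -0.3138181852566663
top 3728 [ 0.5453 -0.0592  0.0721] 0.07221492356865233
((0.5445298552513123, -0.05849301815032959), (0.19936434924602509, 0.12545529007911682), 89.68556213378906)
strip 111 [ 0.501  -0.0502  0.0719]
[0.0035 1.    ] -0.20208710314991862
[ 0.2791 -0.5871  0.2055] [ 3.0646  0.6913 -0.    ] [[ 0.9032  0.4293  0.    ]
 [ 0.4293 -0.9032 -0.    ]
 [-0.      0.     -1.    ]] [-0.1049 -0.5739 -0.4782] 0.0943930176588052
```

>>> play_rows(
  targets="0 0 0 0 0 0 6.35; 0 0 0 0 0 0 6.35; 0 0 0 0 0 0 6.35; 0 0 0 0 0 0 6.35; 0 15.3 -35.3 0 0 0 0; 0 15.3 -35.3 0 0 0 0; 0 15.3 -35.3 0 0 0 0; 0 15.3 -35.3 0 0 0 0",
  force=20,
)

```text
t: 1.67
tool_pos: [0.3405, -0.4443, 0.2054]
tool_rot: [-3.142, 0.001, -0.0]
wrist_force: [1.3, -0.0, 0.4]
grip_width: 0.0441
grip_force: 0.0
```

>>> play_rows(
  targets="0 15.3 -35.3 0 0 0 0; 0 15.3 -35.3 0 0 0 0; 0 15.3 -35.3 0 0 0 0; 0 15.3 -35.3 0 0 0 0; 0 15.3 -35.3 0 0 0 0; 0 15.3 -35.3 0 0 0 0; 0 15.3 -35.3 0 0 0 0; 0 15.3 -35.3 0 0 0 0",
)

```text
t: 2.33
tool_pos: [0.4629, -0.1616, 0.2058]
tool_rot: [3.141, 0.0, 0.001]
wrist_force: [0.5, -0.3, -0.4]
grip_width: 0.0
grip_force: 0.0
```

>>> play_rows(
  targets="0 15 -35 0 0 0 0; 0 15 -35 0 0 0 0; 0 15 -33 0 0 0 0; 0 0 0 0 0 0 0; 0 0 0 40 0 0 0; 0 0 0 40 0 0 0; 0 0 0 38 0 0 0; 0 0 0 0 0 0 0",
)

```text
t: 3.0
tool_pos: [0.5015, -0.0586, 0.08]
tool_rot: [-3.137, -0.001, 0.022]
wrist_force: [-1.7, 0.0, -1.2]
grip_width: 0.0004
grip_force: 0.0
```

Run:
```python
from h import *
d=cam("scene"); im=d["color"][130:310,130:330,::-1]; cv2.imwrite("pics/p1.png",cv2.resize(im,None,fx=3,fy=3,interpolation=2))
o=robot.get_obs(); print(o["t"],o["tool_pos"],o["wrist_force"],o["joint_positions"])
```

```text
3.05 [ 0.504125   -0.05946801  0.08394948] [ 0.20682557 -0.1914094   0.68541099] [-3.41059246e-01  6.76323039e-02  1.99798341e+00 -8.15699384e-05
  1.08501089e+00  1.22954789e+00]
```

View pics/p1.png

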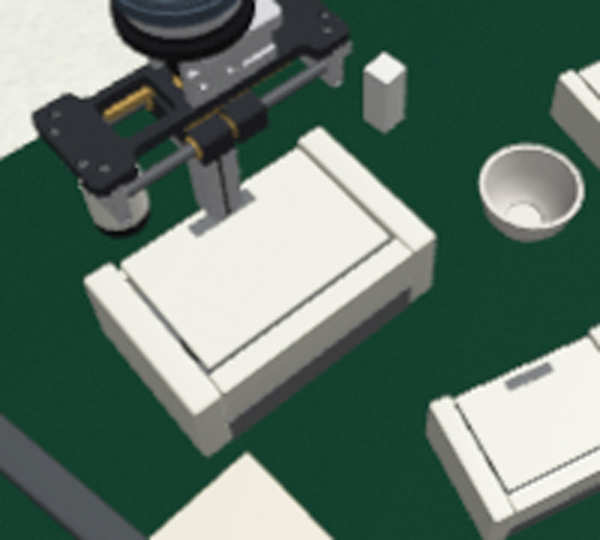

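The closed fingertips stand just above the grey strip (about (220,215) in the crop), clear of the ink bottle and the seal.

>>> play_rows(
  targets="0 0 0 0 0 0 0; 0 0 0 5 0 0 0; 0 0 0 5 0 0 0; 0 0 0 3 0 0 0; 0 0 0 3 0 0 0; 0 0 0 0 0 0 0; 0 0 0 0 0 0 0; 0 0 0 0 0 0 0",
)

```text
t: 3.72
tool_pos: [0.5077, -0.0605, 0.0718]
tool_rot: [3.141, 0.001, 0.001]
wrist_force: [0.1, -1.0, 2.0]
grip_width: 0.0005
grip_force: 0.4
```

>>> play_rows(
  targets="0 0 0 2 0 0 0; 0 0 0 2 0 0 0; 0 0 0 1.5 0 0 0; 0 0 0 1 0 0 0; 0 0 0 0 0 0 0; 0 0 0 0 0 0 0; 0 0 0 0 0 0 0; 0 0 0 0 0 0 0",
)

```text
t: 4.38
tool_pos: [0.5075, -0.0603, 0.065]
tool_rot: [3.142, 0.001, 0.0]
wrist_force: [0.7, -0.0, 0.1]
grip_width: 0.0007
grip_force: 0.7
```

>>> play_rows(
  targets="0 0 0 -40 0 0 0; 0 0 0 -40 0 0 0; 0 0 0 -40 0 0 0; 0 0 0 -25 0 0 0; 0 0 0 0 0 0 0; 0 0 0 0 0 0 0; 0 0 0 0 0 0 0; 0 0 0 0 0 0 0",
)

```text
t: 5.05
tool_pos: [0.5061, -0.0598, 0.2076]
tool_rot: [-3.14, -0.001, 0.007]
wrist_force: [0.1, -0.3, 0.2]
grip_width: 0.0004
grip_force: 0.0
```

>>> play_rows(
  targets="0 0 0 0 0 0 0; 0 0 0 0 0 0 0; 0 0 0 0 0 0 0; 0 0 0 0 0 0 0; 0 0 0 0 0 0 0; 0 0 0 0 0 0 0; 0 0 0 0 0 0 0; 0 0 0 0 0 0 0",
)

```text
t: 5.72
tool_pos: [0.5075, -0.0603, 0.21]
tool_rot: [3.142, 0.001, 0.0]
wrist_force: [0.4, 0.4, 0.8]
grip_width: 0.0005
grip_force: 0.0
```

Run:
```python
from h import *
np.set_printoptions(precision=4,suppress=True)
for n in("top","scene"):
    d=cam(n)
    for r in nets.spot_point("power_top",n)[:3]+nets.spot_point("cover_edge",n)[:3]: print(n,round(r["conf"],2),np.array(r["at"]),dep(d,r["at"]),atz(d,r["at"],.052))
im=d["color"][130:310,130:330,::-1]; cv2.imwrite("pics/p2.png",cv2.resize(im,None,fx=3,fy=3,interpolation=2))
o=robot.get_obs(); print(o["t"],o["tool_pos"],o["wrist_force"])
```

```text
top 0.84 [162.2 202.3] [0.5736 0.2863 0.0471] [0.5728 0.2852 0.052 ]
top 0.73 [266.6 150.9] [0.7064 0.0141 0.0411] [0.7032 0.0144 0.052 ]
scene 0.42 [225.8 204.2] [ 0.5908 -0.0645  0.1686] [ 0.5254 -0.0203  0.052 ]
scene 0.23 [228.8 231.6] [ 0.5906 -0.0639  0.0735] [ 0.5805 -0.057   0.052 ]
scene 0.9 [307.2 252.7] [0.7149 0.028  0.0493] [0.7156 0.0268 0.052 ]
scene 0.79 [339.8 144. ] [0.5452 0.3385 0.0022] [0.5695 0.2942 0.052 ]
scene 0.77 [231.4 204.3] [ 0.5946 -0.0556  0.1637] [ 0.5334 -0.0117  0.052 ]
6.0167 [ 0.5074 -0.0603  0.21  ] [ 0.4552  0.1084 -0.3052]
```

View pics/p2.png

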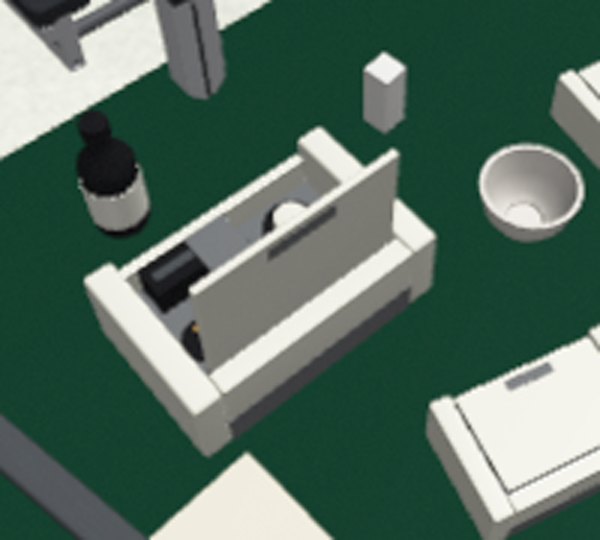

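The cover stands fully open. The white button shows at about (292,213) in the crop, which agrees with the computed spot (0.520, -0.0165).

>>> play_rows(
  targets="0 6 -22 0 0 0 0; 0 6 -22 0 0 0 0; 0 0 0 38 0 0 0; 0 0 0 38 0 0 0; 0 0 0 38 0 0 0; 0 0 0 30 0 0 0; 0 0 0 8 0 0 0; 0 0 0 0 0 0 0",
)

```text
t: 6.68
tool_pos: [0.5174, -0.0158, 0.0556]
tool_rot: [-3.14, -0.001, 0.009]
wrist_force: [-1.0, -0.3, -0.1]
grip_width: 0.0002
grip_force: 0.0
```

>>> play_rows(
  targets="0 0 0 0 0 0 0; 0 0 0 3 0 0 0; 0 0 0 2 0 0 0; 0 0 0 2 0 0 0; 0 0 0 1 0 0 0; 0 0 0 0 0 0 0; 0 0 0 0 0 0 0; 0 0 0 0 0 0 0",
)

```text
t: 7.35
tool_pos: [0.5201, -0.0165, 0.0506]
tool_rot: [3.141, 0.001, 0.003]
wrist_force: [0.7, -0.4, 0.8]
grip_width: 0.0004
grip_force: 0.9
```

>>> play_rows(
  targets="0 0 0 1 0 0 0; 0 0 0 1 0 0 0; 0 0 0 1 0 0 0; 0 0 0 1 0 0 0; 0 0 0 0.5 0 0 0; 0 0 0 0 0 0 0; 0 0 0 0 0 0 0; 0 0 0 0 0 0 0",
)

```text
t: 8.02
tool_pos: [0.5201, -0.0165, 0.0462]
tool_rot: [3.141, 0.001, 0.002]
wrist_force: [0.9, 0.4, 5.9]
grip_width: 0.0004
grip_force: 3.2
```

>>> play_rows(
  targets="0 0 0 1 0 0 0; 0 0 0 1 0 0 0; 0 0 0 0 0 0 0; 0 0 0 0 0 0 0; 0 0 0 0 0 0 0; 0 0 0 0 0 0 0; 0 0 0 0 0 0 0; 0 0 0 0 0 0 0",
)

```text
t: 8.68
tool_pos: [0.5203, -0.0165, 0.0459]
tool_rot: [3.141, 0.001, 0.001]
wrist_force: [-3.5, 1.1, 18.6]
grip_width: 0.0002
grip_force: 9.5
```

>>> play_rows(
  targets="0 0 0 -39 0 0 0; 0 0 0 -39 0 0 0; 0 0 0 -39 0 0 0; 0 0 0 -39 0 0 0; 0 0 0 -39 0 0 0; 0 0 0 0 0 0 0; 0 30 10.5 0 0 0 0; 0 30 10.5 0 0 0 0",
)

```text
t: 9.35
tool_pos: [0.5789, -0.0368, 0.2382]
tool_rot: [-3.141, -0.002, 0.002]
wrist_force: [0.2, 0.4, -0.2]
grip_width: 0.0005
grip_force: 0.0
```

>>> play_rows(
  targets="0 30 10.5 0 0 0 0; 0 30 10.5 0 0 0 0; 0 0 0 0 0 0 0; 0 0 0 0 0 0 0; 0 0 0 35 0 0 0; 0 0 0 35 0 0 0; 0 0 0 35 0 0 0; 0 0 0 0 0 0 0",
)

```text
t: 10.02
tool_pos: [0.6327, -0.0562, 0.1248]
tool_rot: [-3.137, -0.001, 0.024]
wrist_force: [-1.5, 0.5, -1.0]
grip_width: 0.0005
grip_force: 0.0
```

Run:
```python
from h import *
d=cam("scene")
im=d["color"][130:310,130:330,::-1]; cv2.imwrite("pics/p3.png",cv2.resize(im,None,fx=3,fy=3,interpolation=2))
o=robot.get_obs(); print(o["t"],o["tool_pos"],o["wrist_force"])
X,Z=o["tool_pos"][0],o["tool_pos"][2]
for th,r in [(1.57,70),(1.4,72),(1.2,74),(1.0,76),(.8,78),(.6,79),(.4,80),(.2,80),(.1,80)]:
    print(th, .588-r/1e3*np.cos(th)+.003*np.sin(th)+.008, .069+r/1e3*np.sin(th)+.003*np.cos(th))
```

```text
10.0667 [ 0.6350653  -0.05678663  0.12894737] [-0.03183106 -0.50639079 -0.12706999]
1.57 0.5989442561790442 0.13900236678536063
1.4 0.586718714901148 0.14046228198786986
1.2 0.5719816434266277 0.13905796562500478
1.0 0.5574614377084451 0.13457270176300457
0.8 0.5438089449436196 0.12704389521820428
0.6 0.5324924138423205 0.11608276224293684
0.4 0.5234833755066951 0.10291665036670071
0.2 0.5181906817650859 0.08783374619712862
0.1 0.5166991670276985 0.07997168582758034
```

View pics/p3.png

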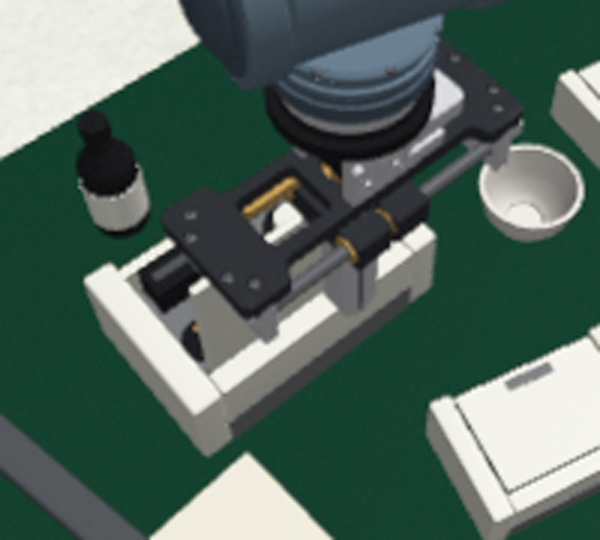

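The fingers are behind the open cover and clear of everything. Next I sweep it shut.

>>> play_rows(
  targets="0 -20 0 -2 0 0 0; 0 -19 0 -2 0 0 0; 0 -6 0 -1 0 0 0; 0 -7 0 -1 0 0 0; 0 -7 0 1 0 0 0; 0 -8 0 1 0 0 0; 0 -7 0 2 0 0 0; 0 -7 0 3 0 0 0",
)

```text
t: 10.73
tool_pos: [0.5583, -0.0584, 0.1327]
tool_rot: [3.141, 0.001, 0.002]
wrist_force: [1.7, -0.3, 0.8]
grip_width: 0.0005
grip_force: 0.7
```

>>> play_rows(
  targets="0 -7 0 3 0 0 0; 0 -7 0 4 0 0 0; 0 -6 0 5 0 0 0; 0 -5 0 6 0 0 0; 0 -5 0 6 0 0 0; 0 -4 0 7 0 0 0; 0 -4 0 7 0 0 0; 0 -4 0 7 0 0 0",
)

```text
t: 11.4
tool_pos: [0.5162, -0.0584, 0.0868]
tool_rot: [3.142, 0.001, 0.0]
wrist_force: [2.0, -0.2, 1.9]
grip_width: 0.0005
grip_force: 1.1
```

Run:
```python
from h import *
d=cam("scene")
im=d["color"][130:310,130:330,::-1]; cv2.imwrite("pics/p4.png",cv2.resize(im,None,fx=3,fy=3,interpolation=2))
o=robot.get_obs(); print(o["t"],o["tool_pos"],o["wrist_force"])
```

```text
11.45 [ 0.5144652  -0.05797692  0.0851605 ] [-0.01033547 -0.61412958 -0.18217404]
```

View pics/p4.png

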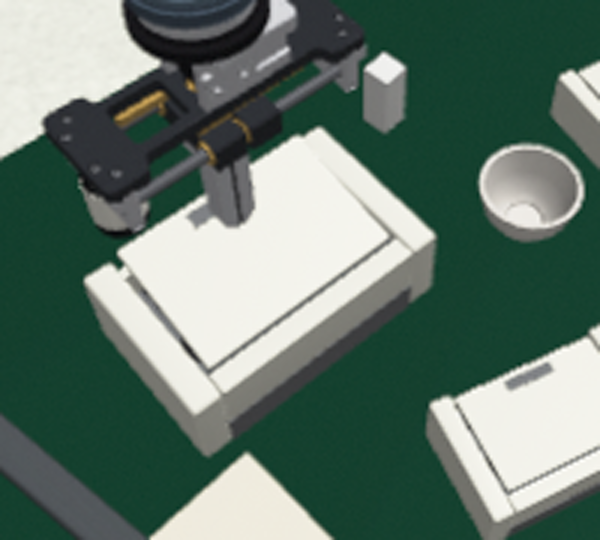

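The cover is nearly down under the fingertips. Now I press it in to latch.

>>> play_rows(
  targets="0 -3 0 4 0 0 0; 0 -2 0 4 0 0 0; 0 0 0 3 0 0 0; 0 0 0 3 0 0 0; 0 0 0 2 0 0 0; 0 0 0 2 0 0 0; 0 0 0 0 0 0 0; 0 0 0 0 0 0 0",
)

```text
t: 12.12
tool_pos: [0.5112, -0.0583, 0.0692]
tool_rot: [-3.141, -0.001, 0.001]
wrist_force: [-2.0, -0.1, 0.7]
grip_width: 0.0006
grip_force: 0.7
```

>>> play_rows(
  targets="0 0 0 1.5 0 0 0; 0 0 0 1.5 0 0 0; 0 0 0 1.5 0 0 0; 0 0 0 0 0 0 0; 0 0 0 0 0 0 0; 0 0 0 0 0 0 0; 0 0 0 0 0 0 0; 0 0 0 0 0 0 0",
)

```text
t: 12.78
tool_pos: [0.5116, -0.0583, 0.0651]
tool_rot: [-3.142, -0.001, -0.0]
wrist_force: [-0.2, -0.3, 1.9]
grip_width: 0.0002
grip_force: 0.7
```

>>> play_rows(
  targets="0 0 0 -3 0 0 0; 0 0 0 -5 0 0 0; 0 0 0 -10 0 0 0; 0 0 0 -30 0 0 0; 0 0 0 -40 0 0 0; 0 0 0 -40 0 0 0; 0 0 0 -30 0 0 0; 0 0 0 0 0 0 0",
)

```text
t: 13.45
tool_pos: [0.5153, -0.0595, 0.2318]
tool_rot: [3.137, 0.001, 0.021]
wrist_force: [0.1, -0.6, 0.3]
grip_width: 0.0002
grip_force: 0.0
```

>>> play_rows(
  targets="0 0 0 0 0 0 0; 0 0 0 0 0 0 0; 0 0 0 0 0 0 0; 0 0 0 0 0 0 0; 0 0 0 0 0 0 0; 0 0 0 0 0 0 0; 0 0 0 0 0 0 0; 0 0 0 0 0 0 0",
)

```text
t: 14.12
tool_pos: [0.5113, -0.0583, 0.2226]
tool_rot: [-3.141, -0.001, 0.001]
wrist_force: [0.7, 0.1, 0.1]
grip_width: 0.0003
grip_force: 0.0
```

Run:
```python
from h import *
d=cam("scene")
im=d["color"][130:310,130:330,::-1]; cv2.imwrite("pics/p5.png",cv2.resize(im,None,fx=3,fy=3,interpolation=2))
o=robot.get_obs(); print(o["t"],o["tool_pos"],o["wrist_force"])
for p in [(.495,-.058),(.5,-.1),(.55,-.058)]:
    c=d["R"]@np.array([*p,.072])+d["t"]; print(dep(d,(c[0]/c[2]*d["f"]+d["cx"],c[1]/c[2]*d["f"]+d["cy"])))
```

```text
14.1667 [ 0.51139597 -0.0583183   0.22277841] [ 0.38591368 -0.04988189  0.43151467]
[ 0.49478303 -0.05788682  0.07165585]
[ 0.50000138 -0.10000057  0.07200222]
[ 0.5502847  -0.0581739   0.07252876]
```

View pics/p5.png

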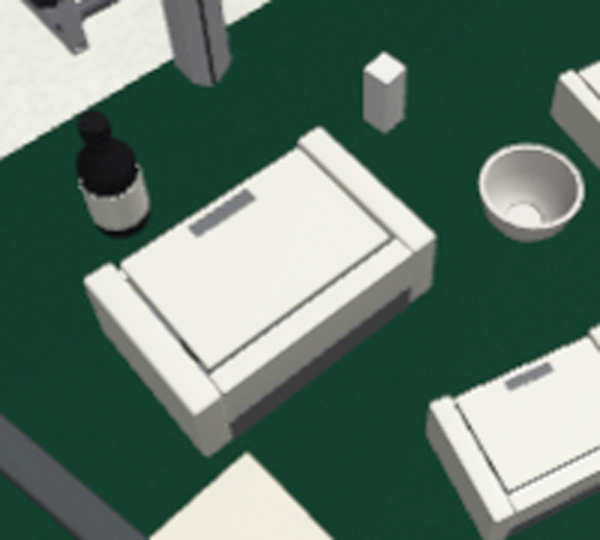

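The cover is shut and flush at z 0.072, it has stayed shut for a second, and the loose things stand where they were.

```bash
python3 -c "
from station import robot
print(robot.sign_off())"
```

```text
the job is handed in; nothing more can be done
None
```

The job is handed in: the cover popped open, the power button was pressed to its 6 mm stop, and the cover was pushed down, latched and stayed shut, with the loose things left where they were (about 14 s of the 56 s used).

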